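# Gauge the case-press dies and clear away the shallow ones

### The job

The case press needs a die whose relief is at least 10 mm deep from its top rim, or it will crush a high-domed crystal; only one of the three look-alike black dies on the green mat is. Find it with the rod depth gauge: gently push the rod down into a die until it bottoms, with the gauge's base flat on the rim, and read the travel; leave the gauge standing like that in the deep die, where that die stands. Then set the two shallow dies aside, upright on the free half of the felt tray, without disturbing the watches.

Things in the scene. Friction and masses are not known exactly. Their poses are not given: they have to be found in the camera images.
- gauge_rod (a joint): travel of the gauge's rod (m): how far its tip stands out below the base; 0 = flush, 0.016 = fully down. The rod slides through the base with 1.6 N of friction, no spring, and keeps its reading. Pushing the head down while the base rests on a rim drives the rod out. In a hole shallower than the present travel the tip lands first and the reading stays
- gauge_knob (a point): centre of the dark grooved head on top of the gauge's rod, the place to grip: a cylinder 16 mm across and 26 mm tall, axis upright; it is 50 mm above the rod's tip, so 50 mm minus the rod's travel above the underside of the base. The gauge weighs 100 g; at the start it stands on a wooden rest block with the rod in its well, travel 0 to 4 mm
- rod_tip (a point): centre of the lower end of the gauge's steel rod, 5 mm across
- gauge_base (a point): centre of the flat underside of the gauge's round steel base, a disc 40 mm across and 10 mm thick (13 mm at the rod); z up
- rest_top (a point): centre of the top face of the gauge's fixed wooden rest block in the back half of the mat, 52 x 52 x 26 mm, with a well 17 mm across and 22 mm deep for the rod
- die_a_mid (a point): centre (half-way up) of a black die: a loose puck 46 mm across, 22 mm tall, standing on the mat, z up, 70 g. Inside its rim (30 mm inner width) a step 3 mm down surrounds a round relief 20 mm across, whose flat floor (a loose backing disc) is 5 to 13 mm below the rim. All look alike outside; one relief is over 10 mm deep, two are less than 9 mm; which is which changes
- die_b_mid (a point): centre (half-way up) of a black die: a loose puck 46 mm across, 22 mm tall, standing on the mat, z up, 70 g. Inside its rim (30 mm inner width) a step 3 mm down surrounds a round relief 20 mm across, whose flat floor (a loose backing disc) is 5 to 13 mm below the rim. All look alike outside; one relief is over 10 mm deep, two are less than 9 mm; which is which changes
- die_c_mid (a point): centre (half-way up) of a black die: a loose puck 46 mm across, 22 mm tall, standing on the mat, z up, 70 g. Inside its rim (30 mm inner width) a step 3 mm down surrounds a round relief 20 mm across, whose flat floor (a loose backing disc) is 5 to 13 mm below the rim. All look alike outside; one relief is over 10 mm deep, two are less than 9 mm; which is which changes
- mat: green rubber bench mat, fixed, 220 (x) x 240 (y) x 3 mm; origin at the centre of its underside, on the table. The dies stand in a row along its y, about 75 mm apart, in its front (-x) half; the rest block is in its back half
- tray: black felt-lined tray, fixed, 275 (x) x 300 (y) mm, origin at the centre of its underside; felt 5 mm up, rims 10 mm wide and 19 mm high. The two watches lie along x in its +y half; the -y half is free
- tray_free (a point): point on the felt in the middle of the tray's free half; its x is the tray's x, along which there is room for both dies, say 50 mm to either side of this point
- watch_dress: wrist watch with a brown strap in the tray, 230 x 42 x 10 mm, long along its x; not to be moved
- watch_chrono: wrist watch with a steel bracelet in the tray, 210 x 45 x 10 mm, long along its x; not to be moved
- die_a: the die of die_a_mid; origin at the centre of its underside
- die_b: the die of die_b_mid; origin at the centre of its underside
- die_c: the die of die_c_mid; origin at the centre of its underside
- gauge: the depth gauge; origin at the centre of the underside of its base (as gauge_base). Its top is 63 mm minus the travel above that, so some 76 mm above the table when it stands in the deep die: carry things past or well above it
Not all that is in view belongs to the job. Leave any orange or red look-alike of the die_b alone. Leave any yellow look-alike of the die_a alone.

How it is judged:
On the way:
1. the gauge's rod has bottomed in the deep die (travel over 10.5 mm) with the base flat on its rim (((horizontal distance between rod_tip and die_a_mid below 0.0085 m and z of rod_tip in the frame of die_a_mid below 0.0005 m and value of joint gauge_rod above 0.0105 m and z of gauge_base in the frame of die_a_mid between 0.009 and 0.0122 m and angle between the z axis of gauge_base and the z axis of die_a_mid, either way round below 0.08 rad) or (horizontal distance between rod_tip and die_b_mid below 0.0085 m and z of rod_tip in the frame of die_b_mid below 0.0005 m and value of joint gauge_rod above 0.0105 m and z of gauge_base in the frame of die_b_mid between 0.009 and 0.0122 m and angle between the z axis of gauge_base and the z axis of die_b_mid, either way round below 0.08 rad) or (horizontal distance between rod_tip and die_c_mid below 0.0085 m and z of rod_tip in the frame of die_c_mid below 0.0005 m and value of joint gauge_rod above 0.0105 m and z of gauge_base in the frame of die_c_mid between 0.009 and 0.0122 m and angle between the z axis of gauge_base and the z axis of die_c_mid, either way round below 0.08 rad))), for 0.1 s.
At the end, for the whole second after the job is handed in: The deep die is within 3 cm of where it stood, the gauge standing in it with the rod bottomed (travel over 10.5 mm) and the base flat on the rim; both shallow dies stand upright on the felt of the tray's free half (centre to 2 cm past the middle line); watches within 2 cm; all at rest (((horizontal distance between rod_tip and die_a_mid below 0.0085 m and z of rod_tip in the frame of die_a_mid below 0.0005 m and value of joint gauge_rod above 0.0105 m and z of gauge_base in the frame of die_a_mid between 0.009 and 0.0122 m and angle between the z axis of gauge_base and the z axis of die_a_mid, either way round below 0.08 rad and distance of die_a_mid from where it was at the start of the episode below 0.03 m and x of die_b_mid in the frame of tray between -0.107 and 0.107 m and y of die_b_mid in the frame of tray between -0.12 and 0.02 m and z of die_b_mid in the frame of tray between 0.014 and 0.018 m and x of die_c_mid in the frame of tray between -0.107 and 0.107 m and y of die_c_mid in the frame of tray between -0.12 and 0.02 m and z of die_c_mid in the frame of tray between 0.014 and 0.018 m) or (horizontal distance between rod_tip and die_b_mid below 0.0085 m and z of rod_tip in the frame of die_b_mid below 0.0005 m and value of joint gauge_rod above 0.0105 m and z of gauge_base in the frame of die_b_mid between 0.009 and 0.0122 m and angle between the z axis of gauge_base and the z axis of die_b_mid, either way round below 0.08 rad and distance of die_b_mid from where it was at the start of the episode below 0.03 m and x of die_a_mid in the frame of tray between -0.107 and 0.107 m and y of die_a_mid in the frame of tray between -0.12 and 0.02 m and z of die_a_mid in the frame of tray between 0.014 and 0.018 m and x of die_c_mid in the frame of tray between -0.107 and 0.107 m and y of die_c_mid in the frame of tray between -0.12 and 0.02 m and z of die_c_mid in the frame of tray between 0.014 and 0.018 m) or (horizontal distance between rod_tip and die_c_mid below 0.0085 m and z of rod_tip in the frame of die_c_mid below 0.0005 m and value of joint gauge_rod above 0.0105 m and z of gauge_base in the frame of die_c_mid between 0.009 and 0.0122 m and angle between the z axis of gauge_base and the z axis of die_c_mid, either way round below 0.08 rad and distance of die_c_mid from where it was at the start of the episode below 0.03 m and x of die_a_mid in the frame of tray between -0.107 and 0.107 m and y of die_a_mid in the frame of tray between -0.12 and 0.02 m and z of die_a_mid in the frame of tray between 0.014 and 0.018 m and x of die_b_mid in the frame of tray between -0.107 and 0.107 m and y of die_b_mid in the frame of tray between -0.12 and 0.02 m and z of die_b_mid in the frame of tray between 0.014 and 0.018 m)) and angle between each of die_a_mid, die_b_mid, die_c_mid's own z axis and vertical below 0.08 rad and linear speed of each of die_a, die_b, die_c, gauge below 0.01 m/s and distance of each of watch_dress, watch_chrono from where it was at the start of the episode below 0.02 m); the robot touches nothing.
It fails at once if the gauge is pressed hard on a die (over 40 N) (contact force between gauge and die_a above 40 N or contact force between gauge and die_b above 40 N or contact force between gauge and die_c above 40 N).
It fails at once if a die is tipped over (angle between any of die_a_mid, die_b_mid, die_c_mid's own z axis and vertical above 0.6 rad).
It also fails if it takes over 62 s, if anything falls off the work surface, if the arm or the gripper's body presses on something with over 40 N, if the wrist force passes 120 N, or if a joint passes its speed limit or range.

### The arm

A 7-joint arm with a two-finger parallel gripper is mounted at the origin on a cart in front of the work surface, level with it; the furniture and walls round the work are solid. World frame = base frame: x ahead of the robot, y to its left, z up, the work surface at z = 0. Lengths are in m, angles in rad, forces in N, time in s.
With the tool pointing down it reaches from about 0.4 to 0.925 m from the base axis. Payload 4.1 kg.
Tool frame: the origin (TCP) lies midway between the tips of the shut fingers; the grasp point (between the pads) lies 19 mm behind it; z points along the fingers, y is the line along which they close (so a half turn about z gives the same grasp; the last joint's range is limited). The gripper opens to 85 mm and grips with 20 to 120 N. Pads are 22 mm wide; open, the fingers measure 114 mm over their backs; the gripper's body (76 mm by 85 mm) begins 54 mm behind the grasp point. The pads swing forward as they close: fully open they stand 13 mm farther back than shut.
Start: joints at [-1.419, 0.398, 0.045, 1.537, -0.019, 1.207, -0.051], TCP at [0.161, 0.63, 0.231] pointing down, gripper open.
Joint ranges: [-2.82, 2.82], [-0.49, 2.23], [-1.37, 1.46], [0, 2.46], [-1.36, 4.5], [0.23, 2], [-2.94, 2.94]. Speed limits (rad/s): [2.57, 2.57, 3.14, 3.14, 3.14, 3.14, 3.14].

### API

Orientations are given as a rotation vector (axis times angle).
In Python, from plant import manip, imaging gives the robot as it stands.
- The arm moves only by the tool arm_command, never from a script. Its argument "targets" is a list of rows, each a list of 7 numbers: the closure, from 0 (fully open) to 1 (shut), then the shift along the tool's x, y, z in units of 500 mm (1.0 is 500 mm), then the turn, a rotation vector about the tool's x, y, z in units of 60 degrees (1.0 is 60 degrees). In form: [[fingers, tx, ty, tz, ax, ay, az], ...]. A call has 1 to 12 rows; each row is the pose to reach, as a shift and turn from the pose commanded when the call began, along the tool's axes at that moment; what a row does not reach only later rows make up. A row lasts 1/8 s, in which the tool goes at most 62.5 mm and 10.7 degrees, less where a joint would pass 70% of its speed; a pose out of reach is approached as far as the arm can. A call with a number of a shift or a turn outside -1 to 1 is refused whole. A call with a gripper value outside its range is refused whole. The fingers move at their own pace and stop on an object; the grip force is fixed at half the most. Time passes only in rows, so rows that repeat a pose let the fingers close. It gives the time, the measured TCP pose, the force, the opening and the grip force at its end, in the units of the state.
- manip.get_state(): the state, without advancing time (a new reading comes with each control period).
- imaging.camera(name): name is "side" or "top"; returns (picture, depth): 400x640x3 uint8, blue, green, red; 400x640 float32, m along the optical axis (not along the pixel's ray), 0 where there is no reading.
- imaging.camera_params(name): a dict with "mtx" (3x3 intrinsics, pixels), "rvec" (rotation vector, rad) and "tvec" (3), from world to camera coordinates, as OpenCV has them. Camera axes: x right, y down, z forward; pixel columns grow to the right and rows downward; lengths in m; the calibration is good to about 2 mm. A picture is of the moment at which its call begins. camera_params takes no time and is no camera call.
- manip.finish_job(): hands the job in; it is judged then, once.
The state is a dict: "clock": time; "joint_pos": joint angles; "joint_vel": joint speeds; "tau": joint torques, N m; "tcp_pos": TCP position; "eef_rot": TCP orientation; "force": force on the tool from outside, world axes, zero at the start; "torque": the same for the moment, N m; "gripper_width": opening from 0.0 (shut) to 1.0 (fully open); "grip_force": force on a finger pad.
Only numpy, scipy, OpenCV 4.12 (cv2) and the standard library are available. Lean on these libraries where they do the work, as an engineer would, in place of code of your own. Each camera call takes 0.05 s, during which the arm holds its last target. There are 200 camera calls.

## Working session

There is one attempt and no reset: what is moved stays moved. The work goes in short steps, Python scripts to look and compute and a tool call to move; the robot and the scene stay as the last step left them, time stands still between calls to the robot, and variables do not carry over. Pictures are saved under pics/ and viewed, at most 10 in all, crops included, and the job is handed in when it is done.

Besides the shell and the picture viewer there is one more tool, called after ">>>" as name(argument=value, ...), one argument or row to a line, values as JSON. arm_command: Moves the arm, as the interface text tells. Its arguments: {"type":"object","properties":{"targets":{"type":"array","items":{"type":"array","items":{"type":"number","minimum":-1,"maximum":1}}}},"required":["targets"]}

```bash
mkdir -p pics; cat > h.py <<'E'
import numpy as np, cv2
from plant import manip, imaging
def ray(cam,uv,z):
    p=imaging.camera_params(cam);R=cv2.Rodrigues(np.array(p["rvec"],float))[0];t=np.array(p["tvec"],float).ravel()
    d=R.T@np.linalg.solve(np.array(p["mtx"]),[uv[0],uv[1],1.]);c=-R.T@t
    return c+d*(z-c[2])/d[2]
def cloud(cam,depth):
    p=imaging.camera_params(cam);R=cv2.Rodrigues(np.array(p["rvec"],float))[0];t=np.array(p["tvec"],float).ravel()
    v,u=np.mgrid[:400,:640];q=np.stack([u,v,np.ones_like(u)],-1).reshape(-1,3)@np.linalg.inv(p["mtx"]).T
    return ((q*depth.reshape(-1,1)-t)@R).reshape(400,640,3)
E
python3 - <<'E'
from h import *
for c in("top","side"):
    im,d=imaging.camera(c);cv2.imwrite(f"pics/{c}0.png",im);np.save(f"{c}0.npy",d)
    p=imaging.camera_params(c);R=cv2.Rodrigues(np.array(p["rvec"],float))[0];print(c,-R.T@np.array(p["tvec"],float).ravel(),p["mtx"][0][0])
print(manip.get_state())
E
```

```text
top [ 0.27356052 -0.07132386  1.38450067] 500.26241246951474
side [ 0.418083   -0.93928565  0.77154731] 467.15446093867905
{'clock': 0.1, 'joint_pos': array([-1.41895662,  0.39913568,  0.04503547,  1.53775282, -0.01872144,
        1.20688964, -0.05070246]), 'joint_vel': array([-0.00069138, -0.00185686, -0.00098409, -0.00251145,  0.00095917,
       -0.00092507, -0.00066554]), 'tau': array([ 4.05892308e-03, -4.76255429e+01,  1.37053192e+00, -2.54950708e+01,
        1.20354944e-02,  4.94415290e-03,  1.96955693e-05]), 'tcp_pos': array([0.16116958, 0.62911745, 0.23035644]), 'eef_rot': array([-3.92810865e-01, -3.11681771e+00,  2.76421143e-03]), 'force': array([-0.50122216,  0.38511221, -0.19978407]), 'torque': array([0.04081173, 0.05302518, 0.0099111 ]), 'grip_force': 0.0, 'gripper_width': 1.0026256939407887}
```

View pics/top0.png

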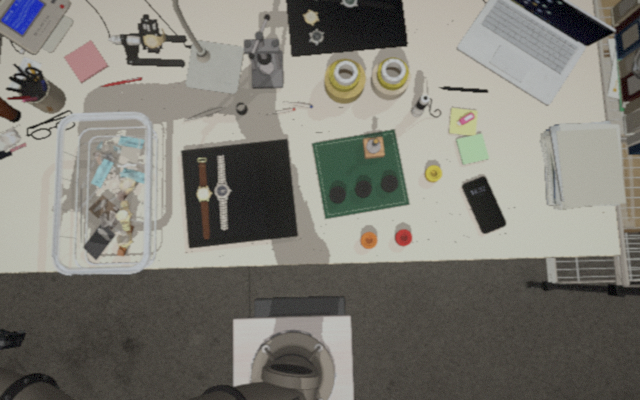

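View pics/side0.png

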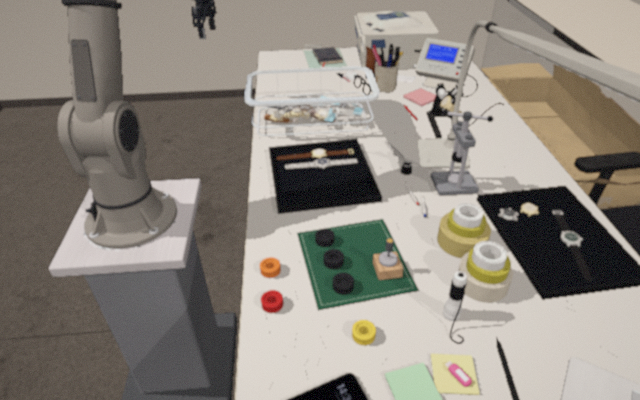

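Top view: the mat is at (360,174) with three black dies at (338,193), (363,187) and (389,182), and the gauge on its block at (373,147). The tray is at (240,192), with the watches in its left (+y) half and its right half free. The orange (369,240), red (403,237) and yellow (433,173) rings are decoys off the mat. Only the three black pucks on the green mat fit the description. I'll measure them and confirm with a crop.

```bash
cat > m.py <<'E'
from h import *
def dies(c,im,d=None):
    hsv=cv2.cvtColor(im,cv2.COLOR_BGR2HSV)
    g=cv2.inRange(hsv,(45,80,30),(95,255,255))
    cn=max(cv2.findContours(g,cv2.RETR_EXTERNAL,cv2.CHAIN_APPROX_NONE)[0],key=cv2.contourArea)
    hull=cv2.convexHull(cn);m=np.zeros(g.shape,np.uint8);cv2.fillPoly(m,[hull],255)
    dk=cv2.inRange(im,(0,0,0),(45,45,45))&m&~g
    n,l,s,ce=cv2.connectedComponentsWithStats(dk)
    return hull,[(s[i],ce[i]) for i in range(1,n) if s[i][4]>40],m
if __name__=="__main__":
    for c in("top","side"):
        im=cv2.imread(f"pics/{c}0.png");d=np.load(f"{c}0.npy");P=cloud(c,d)
        hull,ds,m=dies(c,im)
        q=cv2.boxPoints(cv2.minAreaRect(hull));print(c,"mat",[ray(c,p,.003)[:2].round(4).tolist() for p in q])
        for s,ce in ds: print(s,ce.round(1),ray(c,ce,.025)[:2].round(4),P[int(ce[1]),int(ce[0])].round(3))
        # gauge block+gauge by height
        zz=np.where((m>0),P[...,2],0)
        k=(zz>.022)&(zz<.034);h=zz>.045
        print("rest-level",k.sum(),P[k].mean(0).round(4),"high",h.sum(),P[h].mean(0).round(4),P[h].max(0).round(3)) if h.any() else print(k.sum())
        v,u=np.where(h);print(u.min(),u.max(),v.min(),v.max()) if h.any() else 0
    im=cv2.imread("pics/top0.png")
    t=cv2.inRange(im[120:260,175:302],(0,0,0),(45,45,45))
    t=cv2.morphologyEx(t,cv2.MORPH_CLOSE,np.ones((25,25)));t=cv2.morphologyEx(t,cv2.MORPH_OPEN,np.ones((9,9)))
    cn=max(cv2.findContours(t,cv2.RETR_EXTERNAL,cv2.CHAIN_APPROX_NONE)[0],key=cv2.contourArea)
    r=cv2.minAreaRect(cn);b=cv2.boxPoints(r)+[175,120];print("tray",b.round(1).tolist(),[ray("top",p,.019)[:2].round(3).tolist() for p in b])
    s=cv2.imread("pics/side0.png")
    a=cv2.resize(im[125:225,305:415],None,fx=5,fy=5,interpolation=2);e=cv2.resize(s[215:310,295:425],None,fx=5,fy=5,interpolation=2)[:,:]
    cv2.imwrite("pics/cropT.png",a);cv2.imwrite("pics/cropS.png",e)
E
python3 m.py
```

```text
top mat [[0.6213, -0.0794], [0.6482, -0.2965], [0.4546, -0.3151], [0.4289, -0.1019]]
rest-level 549 [ 0.5311 -0.2098  0.0268] high 59 [ 0.5114 -0.1888  0.459 ] [ 0.617 -0.071  1.385]
326 391 138 208
side mat [[0.4183, -0.1035], [0.681, -0.0558], [0.6586, -0.3019], [0.438, -0.3325]]
[316 230  18  17 194] [324.7 238.1] [ 0.4775 -0.1475] [ 0.476 -0.144  0.022]
[324 251  20  18 226] [333.  259.7] [ 0.4898 -0.2185] [ 0.489 -0.206  0.015]
[333 274  21  20 268] [342.9 284.3] [ 0.5033 -0.2911] [ 0.502 -0.289  0.024]
rest-level 906 [ 0.5289 -0.228   0.0266] high 122 [ 0.5624 -0.4009  0.2356] [ 0.615 -0.228  0.772]
305 397 231 301
tray [[169.1, 151.7], [297.9, 138.7], [307.6, 234.3], [178.8, 247.4]] [[0.613, 0.33], [0.64, -0.031], [0.371, -0.051], [0.345, 0.3]]
```

View pics/cropT.png

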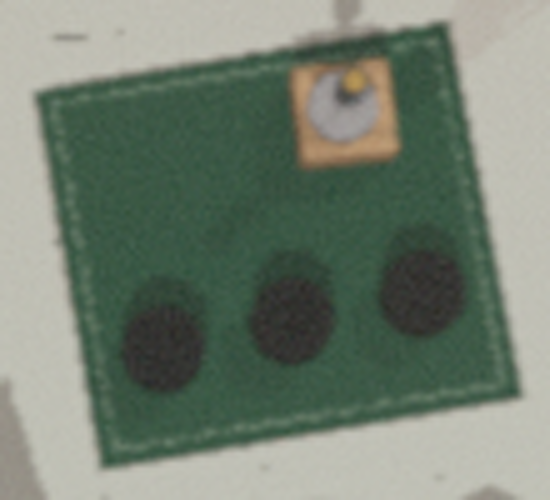

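View pics/cropS.png

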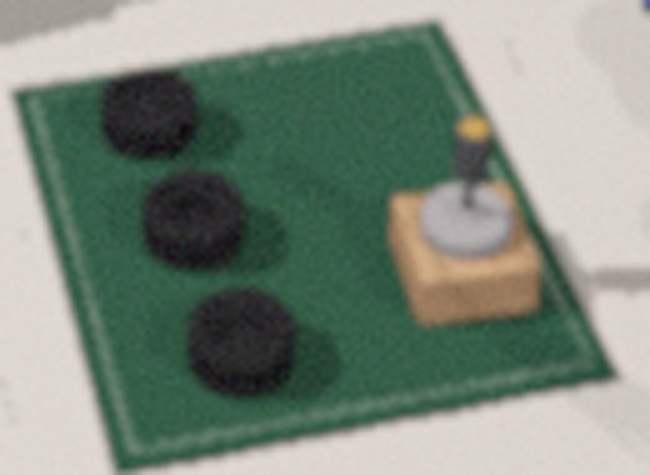

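Crops confirm it: three black pucks on the green mat, plus the gauge (grey disc, dark head with yellow cap, top px (376,141)) on the wooden block. Next I'll refine the centres in both views.

```bash
cat > m2.py <<'E'
from h import *
def blobs(im,box,lo,hi,amin=20,f=None):
    x0,y0,x1,y1=box;c=cv2.cvtColor(cv2.resize(im[y0:y1,x0:x1],None,fx=4,fy=4,interpolation=cv2.INTER_CUBIC),cv2.COLOR_BGR2HSV)
    k=cv2.morphologyEx(cv2.inRange(c,lo,hi),cv2.MORPH_OPEN,np.ones((7,7)))
    k=cv2.morphologyEx(k,cv2.MORPH_CLOSE,np.ones((7,7)))
    n,l,s,ce=cv2.connectedComponentsWithStats(k)
    o=[]
    for i in range(1,n):
        if s[i][4]>amin*16:
            bb=s[i][:4]/4;ctr=np.array([bb[0]+bb[2]/2,bb[1]+bb[3]/2])
            o.append((((ce[i]+.5)/4-.5+[x0,y0]),(s[i][4]/16).round(),bb[2:]))
    return o
def tri(a,b):
    Ps=[]
    for c in("top","side"):
        p=imaging.camera_params(c);R=cv2.Rodrigues(np.array(p["rvec"],float))[0]
        Ps.append(np.array(p["mtx"])@np.c_[R,np.array(p["tvec"],float).ravel()])
    X=cv2.triangulatePoints(Ps[0],Ps[1],np.array(a,float),np.array(b,float)).ravel();return (X[:3]/X[3]).round(4)
B={"top":(318,135,405,212),"side":(305,225,410,300)}
if __name__=="__main__":
    r={}
    for c in B:
        im=cv2.imread(f"pics/{c}0.png")
        for nm,lo,hi,z,am in(("die",(0,0,0),(180,110,58),.014,100),("cap",(15,110,90),(35,255,255),.089,3),("disc",(0,0,100),(180,45,200),.036,40),("wood",(5,50,80),(22,200,255),.029,40)):
            for ce,a,bb in blobs(im,B[c],lo,hi,am):
                print(c,nm,ce.round(1),a,bb,ray(c,ce,z)[:2].round(4));r.setdefault((c,nm),[]).append(ce)
    for nm in("die","cap","disc"):
        A,S=r.get(("top",nm),[]),r.get(("side",nm),[])
        A=sorted(A,key=lambda p:p[0]);S=sorted(S,key=lambda p:p[1])
        for a,b in zip(A,S):print(nm,tri(a,b))
E
python3 m2.py
```

```text
top die [388.7 183.3] 203.0 [15.75 16.75] [ 0.5072 -0.2797]
top die [362.7 188.7] 205.0 [15.75 17.  ] [ 0.4939 -0.2069]
top die [337.1 194.3] 204.0 [15.5  16.75] [ 0.4801 -0.1352]
top cap [375.5 140.6] 10.0 [3.5  3.25] [ 0.6103 -0.2387]
top disc [332.9 137.2] 184.0 [42.5   7.75] [ 0.6372 -0.1279]
top disc [401.1 151.3] 253.0 [ 9.75 47.  ] [ 0.592  -0.3149]
top disc [372.7 146.6] 127.0 [14.   13.75] [ 0.6073 -0.237 ]
top disc [319.8 198.8] 131.0 [ 6.75 34.75] [ 0.4659 -0.0868]
top disc [390.5 209. ] 155.0 [38.75  7.25] [ 0.4324 -0.278 ]
top wood [373.6 147.5] 271.0 [21.75 22.25] [ 0.6064 -0.2404]
side die [324.6 237.8] 275.0 [19.25 17.25] [ 0.4783 -0.1349]
side die [333.4 259. ] 332.0 [20.5  19.75] [ 0.4921 -0.2059]
side die [343.  283.4] 377.0 [21.75 21.25] [ 0.5051 -0.279 ]
side cap [389.5 240.2] 15.0 [4.75 3.75] [ 0.608  -0.2354]
side disc [334.7 226.4] 40.0 [22.5   4.25] [ 0.5037 -0.1214]
side disc [387.5 258.4] 227.0 [18.5 15.5] [ 0.6074 -0.2368]
side wood [387.1 268.9] 454.0 [30.25 26.  ] [ 0.6023 -0.2609]
die [ 0.4792 -0.1353  0.0145]
die [ 0.4929 -0.2069  0.0152]
die [ 0.5061 -0.2796  0.015 ]
cap [ 0.6084 -0.2383  0.0921]
disc [ 0.4882 -0.0868  0.0017]
disc [ 0.6511 -0.1324 -0.0687]
```

```bash
cat > u.py <<'E'
from h import *
from scipy.spatial.transform import Rotation as Ro
# die-row aligned grasp: tool y at angle phi (deg) from world x
def units(tgts,phi=10.6):
    s=manip.get_state();R=Ro.from_rotvec(s["eef_rot"]);p=s["tcp_pos"];f=np.radians(phi)
    y=np.array([np.cos(f),np.sin(f),0]);z=np.array([0,0,-1.]);G=Ro.from_matrix(np.c_[np.cross(y,z),y,z])
    w=(R.inv()*G).as_rotvec();G2=Ro.from_matrix(np.c_[-np.cross(y,z),-y,z]);w2=(R.inv()*G2).as_rotvec()
    w=min(w,w2,key=np.linalg.norm)
    print("t",round(s["clock"],2),"tcp",p.round(4),"F",s["force"].round(2),"w",round(s["gripper_width"],3),"gf",round(s["grip_force"],1))
    for t in tgts: print(t,(R.inv().apply(np.array(t)-p)/.5).round(4),(w/np.radians(60)).round(4))
E
python3 - <<'E'
from u import *
im=cv2.imread("pics/top0.png");d=np.load("top0.npy");P=cloud("top",d)
print("rim/felt z",P[192,270].round(3))
k=cv2.inRange(im,(0,0,0),(60,60,60));k[:, :176]=0;k[:,304:]=0;k[:132]=0;k[252:]=0
k=cv2.morphologyEx(k,cv2.MORPH_OPEN,np.ones((5,5)))
cn=max(cv2.findContours(k,cv2.RETR_EXTERNAL,cv2.CHAIN_APPROX_NONE)[0],key=cv2.contourArea)
b=cv2.boxPoints(cv2.minAreaRect(cn));print(b.round(1).tolist())
w=np.array([ray("top",p,.019)[:2] for p in b]);print(w.round(4).tolist(),w.mean(0).round(4))
print([np.linalg.norm(w[i]-w[(i+1)%4]).round(3) for i in range(4)])
units([(.35,.35,.23),(.58,.0,.22),(.6075,-.237,.2),(.6075,-.237,.061)])
E
```

```text
rim/felt z [0.493 0.051 0.004]
[[179.60000610351562, 150.8000030517578], [286.20001220703125, 139.3000030517578], [296.5, 235.3000030517578], [189.89999389648438, 246.8000030517578]]
[[0.6145, 0.3008], [0.6393, 0.0024], [0.3694, -0.0206], [0.3461, 0.2701]] [0.4923 0.1382]
[np.float64(0.299), np.float64(0.271), np.float64(0.292), np.float64(0.27)]
t 0.1 tcp [0.1612 0.6291 0.2304] F [-0.5   0.39 -0.2 ] w 1.003 gf 0.0
(0.35, 0.35, 0.23) [-0.5044 -0.4471  0.0016] [-1.4000e-03  1.0000e-03  1.0839e+00]
(0.58, 0.0, 0.22) [-1.1237 -1.011   0.0226] [-1.4000e-03  1.0000e-03  1.0839e+00]
(0.6075, -0.237, 0.2) [-1.2945 -1.4565  0.0634] [-1.4000e-03  1.0000e-03  1.0839e+00]
(0.6075, -0.237, 0.061) [-1.2945 -1.456   0.3414] [-1.4000e-03  1.0000e-03  1.0839e+00]
```

>>> arm_command(
  targets=[
    [0.5,-0.12,-0.11,0,0,0,0.1],
    [0.5,-0.2,-0.18,0,0,0,0.25],
    [0.5,-0.28,-0.25,0,0,0,0.4],
    [0.5,-0.36,-0.32,0,0,0,0.55],
    [0.5,-0.44,-0.39,0,0,0,0.7],
    [0.5,-0.52,-0.47,0,0,0,0.85],
    [0.5,-0.6,-0.54,0,0,0,1],
    [0.5,-0.68,-0.62,0,0,0,1],
    [0.5,-0.76,-0.69,0,0,0,1],
    [0.5,-0.84,-0.76,0,0,0,1],
    [0.5,-0.92,-0.84,0.01,0,0,1],
    [0.5,-1,-0.92,0.02,0,0,1],
  ],
)

```text
clock: 1.6
tcp_pos: [0.5321, 0.0587, 0.221]
eef_rot: [-1.898, -2.503, -0.001]
force: [0.4, 0.8, 0.6]
gripper_width: 0.496
grip_force: 0.0
```

```bash
python3 -c "
from u import *
units([(.6075,-.237,.15),(.6075,-.237,.063)])"
```

```text
t 1.6 tcp [0.5321 0.0587 0.221 ] F [0.4  0.75 0.64] w 0.496 gf 0.0
(0.6075, -0.237, 0.15) [-0.6102 -0.0145  0.1418] [ 0.0001 -0.0004  0.0845]
(0.6075, -0.237, 0.063) [-0.6103 -0.0145  0.3158] [ 0.0001 -0.0004  0.0845]
```

>>> arm_command(
  targets=[
    [0.5,-0.12,-0.004,0.03,0,0,0.08],
    [0.5,-0.24,-0.008,0.06,0,0,0.0845],
    [0.5,-0.36,-0.011,0.09,0,0,0.0845],
    [0.5,-0.48,-0.013,0.12,0,0,0.0845],
    [0.5,-0.61,-0.0145,0.14,0,0,0.0845],
    [0.5,-0.61,-0.0145,0.14,0,0,0.0845],
    [0.5,-0.61,-0.0145,0.2,0,0,0.0845],
    [0.5,-0.61,-0.0145,0.27,0,0,0.0845],
    [0.5,-0.61,-0.0145,0.27,0,0,0.0845],
  ],
)

```text
clock: 2.72
tcp_pos: [0.6046, -0.233, 0.0833]
eef_rot: [-2.002, -2.412, 0.003]
force: [0.6, -0.0, 0.5]
gripper_width: 0.502
grip_force: 0.0
```

```bash
python3 -c "
from u import *
units([(.6075,-.237,.061)])
for c in('top','side'):
    im,_=imaging.camera(c);cv2.imwrite(f'pics/{c}1.png',im)
a=cv2.imread('pics/top1.png')[110:180,335:415];b=cv2.imread('pics/side1.png')[190:290,345:435]
cv2.imwrite('pics/c1.png',np.hstack([cv2.resize(a,(400,350)),cv2.resize(b,(360,350))]))"
```

```text
t 2.73 tcp [ 0.6046 -0.233   0.0833] F [ 0.57 -0.    0.53] w 0.502 gf 0.0
(0.6075, -0.237, 0.061) [-0.0091  0.0045  0.0445] [-0.0054 -0.0041  0.0006]
```

View pics/c1.png

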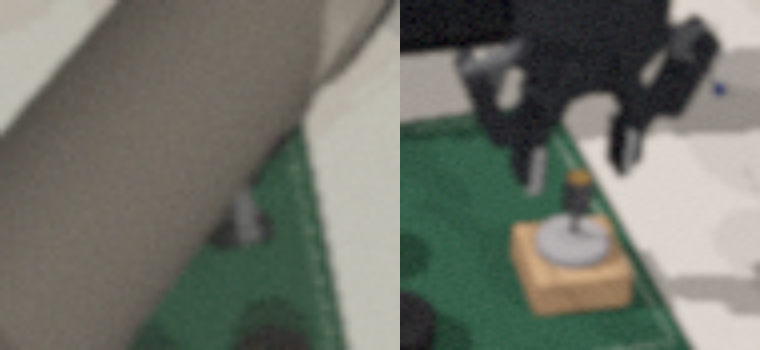

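Side view shows the knob (px ≈ (381,226)) between the open fingers. I'll descend, settle, then grip.

>>> arm_command(
  targets=[
    [0.5,-0.009,0.0045,0.01,-0.005,-0.004,0],
    [0.5,-0.009,0.0045,0.03,-0.005,-0.004,0],
    [0.5,-0.009,0.0045,0.044,-0.005,-0.004,0],
    [0.5,-0.009,0.0045,0.044,-0.005,-0.004,0],
    [0.5,-0.009,0.0045,0.044,-0.005,-0.004,0],
  ],
)

```text
clock: 3.45
tcp_pos: [0.6098, -0.2397, 0.0643]
eef_rot: [2.003, 2.411, 0.002]
force: [-0.0, -0.4, -0.2]
gripper_width: 0.5
grip_force: 0.0
```

```bash
python3 -c "
from u import *
units([(.6075,-.237,.061)])"
```

```text
t 3.45 tcp [ 0.6098 -0.2397  0.0643] F [-0.04 -0.41 -0.19] w 0.5 gf 0.0
(0.6075, -0.237, 0.061) [ 0.0063 -0.0036  0.0066] [ 0.0051  0.004  -0.0007]
```

>>> arm_command(
  targets=[
    [0.5,0.006,-0.0036,0.006,0.005,0.004,0],
    [0.5,0.006,-0.0036,0.006,0.005,0.004,0],
    [0.5,0.006,-0.0036,0.006,0.005,0.004,0],
    [0.9,0.006,-0.0036,0.006,0.005,0.004,0],
    [0.9,0.006,-0.0036,0.006,0.005,0.004,0],
    [0.9,0.006,-0.0036,0.006,0.005,0.004,0],
    [0.9,0.006,-0.0036,0.006,0.005,0.004,0],
  ],
)

```text
clock: 4.32
tcp_pos: [0.6076, -0.2371, 0.0614]
eef_rot: [2.007, 2.416, 0.0]
force: [-0.1, -0.2, 0.3]
gripper_width: 0.169
grip_force: 58.4
```

```bash
python3 -c "
from u import *
units([(.6075,-.237,.061),(.6075,-.237,.13),(.5061,-.2796,.13),(.493,-.2068,.13),(.493,-.2068,.062)])"
```

```text
t 4.33 tcp [ 0.6076 -0.2371  0.0614] F [-0.14 -0.24  0.34] w 0.169 gf 58.4
(0.6075, -0.237, 0.061) [ 0.0002 -0.0002  0.0007] [ 0.0003  0.0001 -0.0006]
(0.6075, -0.237, 0.13) [ 2.000e-04 -1.000e-04 -1.373e-01] [ 0.0003  0.0001 -0.0006]
(0.5061, -0.2796, 0.13) [-0.0464 -0.2151 -0.1373] [ 0.0003  0.0001 -0.0006]
(0.493, -0.2068, 0.13) [ 0.1016 -0.2142 -0.1374] [ 0.0003  0.0001 -0.0006]
(0.493, -0.2068, 0.062) [ 0.1016 -0.2142 -0.0014] [ 0.0003  0.0001 -0.0006]
```

>>> arm_command(
  targets=[
    [0.9,0,0,-0.03,0,0,0],
    [0.9,0,0,-0.08,0,0,0],
    [0.9,0.03,-0.07,-0.08,0,0,0],
    [0.9,0.07,-0.15,-0.08,0,0,0],
    [0.9,0.1016,-0.2142,-0.08,0,0,0],
    [0.9,0.1016,-0.2142,-0.06,0,0,0],
    [0.9,0.1016,-0.2142,-0.03,0,0,0],
    [0.9,0.1016,-0.2142,-0.005,0,0,0],
    [0.9,0.1016,-0.2142,-0.005,0,0,0],
    [0.9,0.1016,-0.2142,-0.005,0,0,0],
    [0.9,0.1016,-0.2142,-0.005,0,0,0],
  ],
)

```text
clock: 5.7
tcp_pos: [0.4933, -0.2071, 0.0641]
eef_rot: [2.007, 2.416, 0.0]
force: [0.0, -0.1, -1.0]
gripper_width: 0.165
grip_force: 58.7
```

```bash
python3 -c "
from u import *
units([(.493,-.2068,.062)])
for c in('top','side'):
    im,_=imaging.camera(c);cv2.imwrite(f'pics/{c}2.png',im)
b=cv2.imread('pics/side2.png')[210:300,300:410]
cv2.imwrite('pics/c2.png',cv2.resize(b,(550,450)))"
```

```text
t 5.7 tcp [ 0.4933 -0.2071  0.0641] F [ 0.   -0.14 -1.02] w 0.165 gf 58.7
(0.493, -0.2068, 0.062) [ 0.0006 -0.0006  0.0041] [ 0.0006  0.0004 -0.0007]
```

View pics/c2.png

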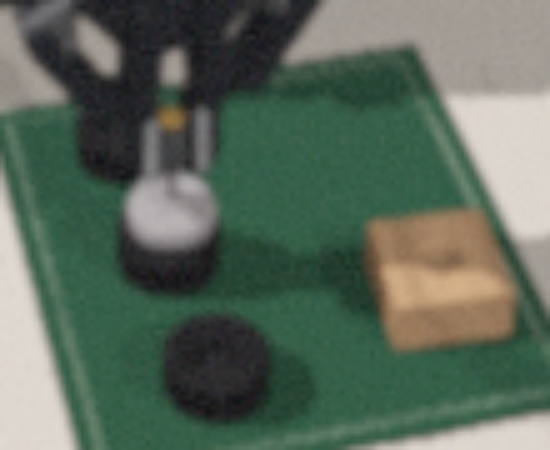

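Gauge sits over the middle die (die B, crop (170,235)). Now down until the base touches, then in small steps.

>>> arm_command(
  targets=[
    [0.9,0,0,0.006,0,0,0],
    [0.9,0,0,0.011,0,0,0],
    [0.9,0,0,0.0145,0,0,0],
    [0.9,0,0,0.0155,0,0,0],
    [0.9,0,0,0.0155,0,0,0],
  ],
)

```text
clock: 6.42
tcp_pos: [0.4928, -0.2067, 0.056]
eef_rot: [-2.007, -2.416, -0.0]
force: [-0.5, 1.1, 0.5]
gripper_width: 0.168
grip_force: 58.7
```

>>> arm_command(
  targets=[
    [0.9,0,0,0.001,0,0,0],
    [0.9,0,0,0.002,0,0,0],
    [0.9,0,0,0.002,0,0,0],
  ],
)

```text
clock: 6.8
tcp_pos: [0.4929, -0.2067, 0.055]
eef_rot: [-2.007, -2.417, -0.0]
force: [0.1, 0.1, 0.8]
gripper_width: 0.167
grip_force: 58.7
```

>>> arm_command(
  targets=[
    [0.9,0,0,0.001,0,0,0],
    [0.9,0,0,0.002,0,0,0],
    [0.9,0,0,0.002,0,0,0],
  ],
)

```text
clock: 7.18
tcp_pos: [0.4929, -0.2067, 0.0539]
eef_rot: [-2.007, -2.416, -0.0]
force: [-1.0, 0.7, 0.9]
gripper_width: 0.167
grip_force: 58.7
```

>>> arm_command(
  targets=[
    [0.9,0,0,0.001,0,0,0],
    [0.9,0,0,0.002,0,0,0],
    [0.9,0,0,0.002,0,0,0],
  ],
)

```text
clock: 7.55
tcp_pos: [0.4928, -0.2067, 0.0529]
eef_rot: [-2.007, -2.416, -0.0]
force: [-1.1, 1.0, 1.6]
gripper_width: 0.166
grip_force: 58.7
```

>>> arm_command(
  targets=[
    [0.9,0,0,0.001,0,0,0],
    [0.9,0,0,0.002,0,0,0],
    [0.9,0,0,0.002,0,0,0],
  ],
)

```text
clock: 7.92
tcp_pos: [0.4929, -0.2067, 0.0519]
eef_rot: [-2.007, -2.416, -0.0]
force: [-1.5, 1.9, 0.3]
gripper_width: 0.165
grip_force: 58.7
```

>>> arm_command(
  targets=[
    [0.9,0,0,0.001,0,0,0],
    [0.9,0,0,0.002,0,0,0],
    [0.9,0,0,0.002,0,0,0],
  ],
)

```text
clock: 8.3
tcp_pos: [0.4929, -0.2067, 0.0509]
eef_rot: [-2.007, -2.416, -0.0]
force: [-1.2, 0.1, 0.9]
gripper_width: 0.163
grip_force: 58.7
```

>>> arm_command(
  targets=[
    [0.9,0,0,0.001,0,0,0],
    [0.9,0,0,0.002,0,0,0],
    [0.9,0,0,0.002,0,0,0],
  ],
)

```text
clock: 8.68
tcp_pos: [0.4929, -0.2067, 0.0499]
eef_rot: [-2.007, -2.416, -0.0]
force: [0.1, 1.5, 0.9]
gripper_width: 0.163
grip_force: 58.7
```

>>> arm_command(
  targets=[
    [0.9,0,0,0.001,0,0,0],
    [0.9,0,0,0.002,0,0,0],
    [0.9,0,0,0.002,0,0,0],
  ],
)

```text
clock: 9.05
tcp_pos: [0.4929, -0.2067, 0.0489]
eef_rot: [-2.007, -2.417, -0.0]
force: [-1.5, 0.5, 0.7]
gripper_width: 0.168
grip_force: 58.7
```

>>> arm_command(
  targets=[
    [0.9,0,0,0.001,0,0,0],
    [0.9,0,0,0.002,0,0,0],
    [0.9,0,0,0.002,0,0,0],
  ],
)

```text
clock: 9.43
tcp_pos: [0.4929, -0.2067, 0.0479]
eef_rot: [-2.007, -2.417, -0.0]
force: [-0.6, 1.1, -0.2]
gripper_width: 0.166
grip_force: 58.7
```

>>> arm_command(
  targets=[
    [0.9,0,0,0.001,0,0,0],
    [0.9,0,0,0.002,0,0,0],
    [0.9,0,0,0.002,0,0,0],
  ],
)

```text
clock: 9.8
tcp_pos: [0.493, -0.2069, 0.0475]
eef_rot: [2.008, 2.416, 0.001]
force: [-2.7, 0.9, 4.5]
gripper_width: 0.166
grip_force: 59.5
```

```bash
python3 -c "
from u import *
units([])
im,_=imaging.camera('side');cv2.imwrite('pics/side3.png',im)
cv2.imwrite('pics/c3.png',cv2.resize(im[210:300,290:400],(770,630),interpolation=2)[:590])"
```

```text
t 9.8 tcp [ 0.493  -0.2069  0.0475] F [-2.66  0.94  4.49] w 0.166 gf 59.5
```

View pics/c3.png

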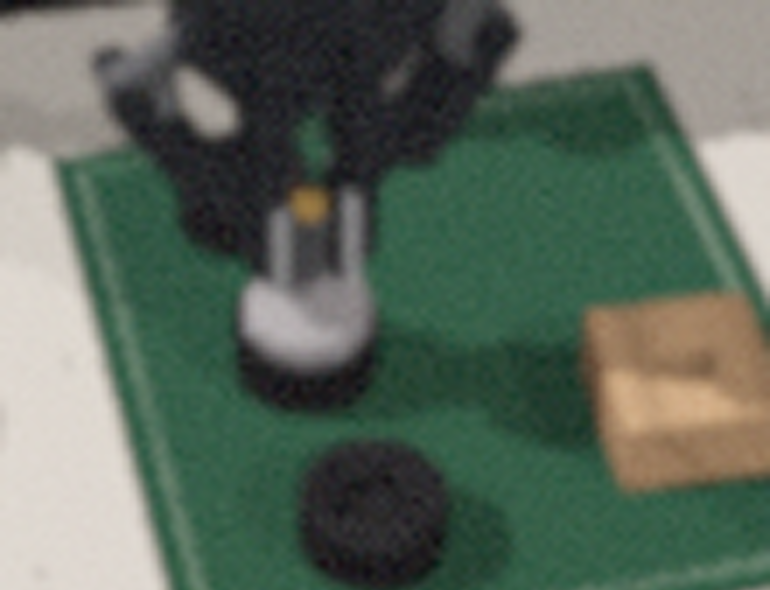

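Base is seated on the die rim. Force rose to 4.5 N after about 9.9 mm on top of the start travel, so this reading is above 9 mm. One slight extra press will confirm a firm stop.

>>> arm_command(
  targets=[
    [0.9,0,0,0.001,0,0,0],
    [0.9,0,0,0.0016,0,0,0],
    [0.9,0,0,0.0016,0,0,0],
  ],
)

```text
clock: 10.22
tcp_pos: [0.4932, -0.207, 0.0473]
eef_rot: [2.008, 2.416, 0.001]
force: [-2.9, 2.3, 10.0]
gripper_width: 0.167
grip_force: 60.0
```

Firm stop: the middle die (B) is the deep one. I'll ease off, release and lift.

>>> arm_command(
  targets=[
    [0.9,0,0,-0.0016,0,0,0],
    [0.9,0,0,-0.0016,0,0,0],
    [0.5,0,0,-0.0016,0,0,0],
    [0.5,0,0,-0.0016,0,0,0],
    [0.5,0,0,-0.0016,0,0,0],
    [0.5,0,0,-0.02,0,0,0],
    [0.5,0,0,-0.08,0,0,0],
    [0.5,0,0,-0.16,0,0,0],
    [0.3,0,0,-0.2,0,0,0],
    [0,0,0,-0.2,0,0,0],
    [0,0,0,-0.2,0,0,0],
  ],
)

```text
clock: 11.6
tcp_pos: [0.4924, -0.2063, 0.1455]
eef_rot: [-2.007, -2.416, 0.0]
force: [0.5, 0.3, -0.7]
gripper_width: 1.003
grip_force: 0.0
```

```bash
python3 -c "
from u import *
units([(.4792,-.1353,.147),(.4792,-.1353,.06),(.4792,-.1353,.004),(.5061,-.2796,.147)])
from m2 import *
im,_=imaging.camera('side');cv2.imwrite('pics/side4.png',im)
for nm,lo,hi,z,am in(('die',(0,0,0),(180,110,58),.014,100),('cap',(15,110,90),(35,255,255),.076,3),('disc',(0,0,100),(180,45,200),.035,60)):
    for ce,a,bb in blobs(im,B['side'],lo,hi,am): print(nm,ce.round(1),a,bb,ray('side',ce,z)[:2].round(4))
"
```

```text
t 11.6 tcp [ 0.4924 -0.2063  0.1455] F [ 0.54  0.32 -0.74] w 1.003 gf 0.0
(0.4792, -0.1353, 0.147) [ 0.1445  0.0002 -0.0028] [-0.0009 -0.0007 -0.0004]
(0.4792, -0.1353, 0.06) [0.1444 0.0004 0.1712] [-0.0009 -0.0007 -0.0004]
(0.4792, -0.1353, 0.004) [0.1443 0.0005 0.2832] [-0.0009 -0.0007 -0.0004]
(0.5061, -0.2796, 0.147) [-1.491e-01  1.000e-04 -3.000e-03] [-0.0009 -0.0007 -0.0004]
die [323.5 237.4] 249.0 [18.5 17.5] [ 0.4759 -0.1332]
die [333.6 264.3] 124.0 [20.5   9.75] [ 0.4908 -0.2218]
die [343.1 283.5] 380.0 [21.5  21.25] [ 0.5052 -0.2794]
cap [334.1 238.3] 22.0 [5.25 4.75] [ 0.4938 -0.2043]
disc [318.4 226.9] 152.0 [37.5  7. ] [ 0.4653 -0.1184]
disc [397.1 227. ] 116.0 [24.25  7.5 ] [ 0.6495 -0.1372]
disc [333.7 254. ] 221.0 [18.75 14.5 ] [ 0.4923 -0.2108]
```

>>> arm_command(
  targets=[
    [0,0.08,0,0,0,0,0],
    [0,0.1445,0,0,0,0,0],
    [0,0.1445,0,0.05,0,0,0],
    [0,0.1445,0.0002,0.12,0,0,0],
    [0,0.1443,0.0003,0.2,0,0,0],
    [0,0.1443,0.0005,0.26,0,0,0],
    [0,0.1443,0.0005,0.283,0,0,0],
    [0,0.1443,0.0005,0.283,0,0,0],
    [0.4,0.1443,0.0005,0.283,0,0,0],
    [0.7,0.1443,0.0005,0.283,0,0,0],
    [0.7,0.1443,0.0005,0.283,0,0,0],
    [0.7,0.1443,0.0005,0.283,0,0,0],
  ],
)

```text
clock: 13.15
tcp_pos: [0.4807, -0.1359, 0.0061]
eef_rot: [2.007, 2.416, 0.003]
force: [-1.0, 0.5, 6.5]
gripper_width: 0.519
grip_force: 61.1
```

```bash
python3 -c "
from u import *
units([(.4792,-.1353,.12),(.4479,.0693,.12),(.4479,.0693,.008)],5)"
```

```text
t 13.15 tcp [ 0.4807 -0.1359  0.0061] F [-1.02  0.5   6.47] w 0.519 gf 61.1
(0.4792, -0.1353, 0.12) [ 0.0017 -0.0024 -0.2278] [ 0.0018 -0.0003  0.0929]
(0.4479, 0.0693, 0.12) [ 0.4154  0.0112 -0.2277] [ 0.0018 -0.0003  0.0929]
(0.4479, 0.0693, 0.008) [ 0.4154  0.0108 -0.0037] [ 0.0018 -0.0003  0.0929]
```

>>> arm_command(
  targets=[
    [0.7,0,0,-0.04,0,0,0],
    [0.7,0,0,-0.11,0,0,0],
    [0.7,0.1,0.003,-0.13,0,0,0],
    [0.7,0.21,0.006,-0.13,0,0,0],
    [0.7,0.32,0.009,-0.13,0,0,0],
    [0.7,0.4154,0.011,-0.13,0,0,0],
    [0.7,0.4154,0.011,-0.13,0,0,0],
    [0.7,0.4154,0.011,-0.09,0,0,0],
    [0.7,0.4154,0.011,-0.04,0,0,0],
    [0.7,0.4154,0.011,-0.014,0,0,0],
    [0.7,0.4154,0.011,-0.014,0,0,0],
  ],
)

```text
clock: 14.52
tcp_pos: [0.4468, 0.0686, 0.0113]
eef_rot: [-2.009, -2.415, 0.002]
force: [0.4, 0.1, -0.4]
gripper_width: 0.517
grip_force: 61.4
```

```bash
python3 -c "
from u import *
units([(.4479,.0693,.008)])
im,_=imaging.camera('side');cv2.imwrite('pics/side5.png',im)
cv2.imwrite('pics/c5.png',np.hstack([cv2.resize(im[215:300,300:380],(400,425),interpolation=2),cv2.resize(im[135:220,270:345],(375,425),interpolation=2)]))"
```

```text
t 14.53 tcp [0.4468 0.0686 0.0113] F [ 0.39  0.07 -0.39] w 0.517 gf 61.4
(0.4479, 0.0693, 0.008) [0.001  0.0024 0.0067] [-0.0013  0.0004 -0.0018]
```

View pics/c5.png

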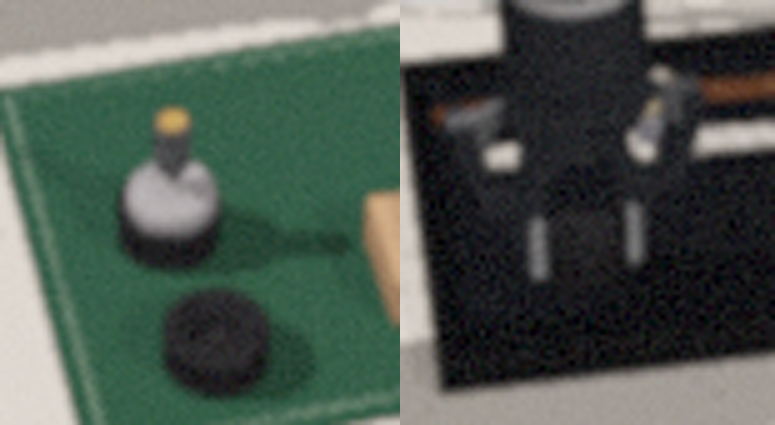

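The gauge stands flat on die B (crop (172,205)), and die A is in the fingers over the free felt. Now I'll set it down.

>>> arm_command(
  targets=[
    [0.7,0.001,0.002,0.003,0,0,0],
    [0.7,0.001,0.002,0.0058,0,0,0],
    [0.7,0.001,0.002,0.0058,0,0,0],
  ],
)

```text
clock: 14.95
tcp_pos: [0.4483, 0.0703, 0.0091]
eef_rot: [2.007, 2.417, 0.001]
force: [0.4, 1.0, -0.3]
gripper_width: 0.521
grip_force: 61.4
```

>>> arm_command(
  targets=[
    [0.4,0,0,0,0,0,0],
    [0.3,0,0,0,0,0,0],
    [0.2,0,0,0,0,0,0],
    [0.0,0,0,-0.03,0,0,0],
    [0,0,0,-0.1,0,0,0],
    [0,0,0,-0.2,0,0,0],
    [0,0,0,-0.28,0,0,0],
  ],
)

```text
clock: 15.82
tcp_pos: [0.4486, 0.0698, 0.1514]
eef_rot: [2.008, 2.415, 0.003]
force: [1.1, 0.8, -0.3]
gripper_width: 1.001
grip_force: 0.0
```

```bash
python3 -c "
from u import *
units([(.5061,-.2796,.147),(.505,-.2793,.007)])"
```

```text
t 15.82 tcp [0.4486 0.0698 0.1514] F [ 1.11  0.78 -0.34] w 1.001 gf 0.0
(0.5061, -0.2796, 0.147) [-0.7081 -0.0144  0.0084] [ 0.0017 -0.0004 -0.0013]
(0.505, -0.2793, 0.007) [-0.7072 -0.017   0.2884] [ 0.0017 -0.0004 -0.0013]
```

>>> arm_command(
  targets=[
    [0,-0.12,-0.002,0,0,0,0],
    [0,-0.24,-0.005,0,0,0,0],
    [0,-0.36,-0.007,0,0,0,0],
    [0,-0.48,-0.01,0,0,0,0],
    [0,-0.6,-0.012,0,0,0,0],
    [0,-0.708,-0.0144,0,0,0,0],
    [0,-0.708,-0.0144,0,0,0,0],
    [0,-0.708,-0.0144,0.06,0,0,0],
    [0,-0.708,-0.0144,0.12,0,0,0],
    [0,-0.708,-0.015,0.18,0,0,0],
  ],
)

```text
clock: 17.08
tcp_pos: [0.5061, -0.2776, 0.0587]
eef_rot: [-2.005, -2.418, -0.002]
force: [-0.3, 0.1, 0.1]
gripper_width: 0.999
grip_force: 0.0
```

```bash
python3 -c "
from u import *
units([(.5061,-.2796,.008)])"
```

```text
t 17.07 tcp [ 0.5061 -0.2776  0.0587] F [-0.31  0.08  0.14] w 0.999 gf 0.0
(0.5061, -0.2796, 0.008) [-0.004  -0.0008  0.1014] [ 0.0008 -0.0008  0.001 ]
```

>>> arm_command(
  targets=[
    [0,-0.001,0,0.04,0,0,0],
    [0,-0.001,0,0.08,0,0,0],
    [0,-0.001,0,0.102,0,0,0],
    [0,-0.001,0,0.102,0,0,0],
    [0.4,-0.001,0,0.102,0,0,0],
    [0.7,-0.001,0,0.102,0,0,0],
    [0.7,-0.001,0,0.102,0,0,0],
    [0.7,-0.001,0,0.102,0,0,0],
  ],
)

```text
clock: 18.08
tcp_pos: [0.5064, -0.2803, 0.009]
eef_rot: [2.007, 2.415, 0.001]
force: [-0.6, 0.8, 6.1]
gripper_width: 0.511
grip_force: 61.3
```

```bash
python3 -c "
from u import *
units([(.5061,-.2796,.16),(.5475,.0776,.16),(.5475,.0776,.012)])"
```

```text
t 18.07 tcp [ 0.5064 -0.2803  0.009 ] F [-0.6   0.83  6.07] w 0.511 gf 61.3
(0.5061, -0.2796, 0.16) [ 1.200e-03  1.000e-04 -3.021e-01] [ 0.0016  0.0007 -0.0008]
(0.5475, 0.0776, 0.16) [ 0.6884  0.2123 -0.3022] [ 0.0016  0.0007 -0.0008]
(0.5475, 0.0776, 0.012) [ 0.6886  0.2118 -0.0062] [ 0.0016  0.0007 -0.0008]
```

>>> arm_command(
  targets=[
    [0.7,0,0,-0.04,0,0,0],
    [0.7,0,0,-0.14,0,0,0],
    [0.7,0,0,-0.25,0,0,0],
    [0.7,0.05,0.04,-0.29,0,0,0],
    [0.7,0.15,0.08,-0.29,0,0,0],
    [0.7,0.26,0.12,-0.29,0,0,0],
    [0.7,0.37,0.15,-0.28,0,0,0],
    [0.7,0.48,0.18,-0.26,0,0,0],
    [0.7,0.59,0.2,-0.2,0,0,0],
    [0.7,0.6885,0.212,-0.15,0,0,0],
    [0.7,0.6885,0.212,-0.09,0,0,0],
    [0.7,0.6885,0.212,-0.03,0,0,0],
  ],
)

```text
clock: 19.58
tcp_pos: [0.5473, 0.0795, 0.0231]
eef_rot: [2.004, 2.418, 0.002]
force: [-0.2, -1.1, 0.6]
gripper_width: 0.512
grip_force: 61.4
```

>>> arm_command(
  targets=[
    [0.7,0,0,0.015,0,0,0],
    [0.7,0,0,0.0248,0,0,0],
    [0.7,0,0,0.0248,0,0,0],
    [0.7,0,0,0.0248,0,0,0],
  ],
)

```text
clock: 20.08
tcp_pos: [0.5475, 0.0781, 0.0114]
eef_rot: [2.007, 2.416, 0.002]
force: [0.1, 0.5, 0.4]
gripper_width: 0.512
grip_force: 61.4
```

>>> arm_command(
  targets=[
    [0.4,0,0,0,0,0,0],
    [0.3,0,0,0,0,0,0],
    [0.2,0,0,0,0,0,0],
    [0.2,0,0,-0.03,0,0,0],
    [0.2,0,0,-0.1,0,0,0],
    [0.2,0,0,-0.2,0,0,0],
    [0.2,0.1,0,-0.3,0,0,0],
    [0.2,0.2,0,-0.35,0,0,0],
    [0.2,0.3,0,-0.35,0,0,0],
    [0.2,0.4,0,-0.35,0,0,0],
    [0.2,0.4,0,-0.35,0,0,0],
  ],
)

```text
clock: 21.45
tcp_pos: [0.5084, 0.2805, 0.186]
eef_rot: [-1.996, -2.424, -0.003]
force: [0.4, -0.9, -0.2]
gripper_width: 0.801
grip_force: 0.0
```

```bash
python3 -c "
from u import *
units([])
im,_=imaging.camera('side')
im2=np.clip(im.astype(float)*1.6,0,255).astype(np.uint8)
cv2.imwrite('pics/c6.png',np.hstack([cv2.resize(im2[215:300,300:380],(400,425),interpolation=2),cv2.resize(im2[135:220,270:345],(375,425),interpolation=2)]))
from m2 import *
for nm,lo,hi,z,am in(('cap',(15,110,90),(35,255,255),.077,3),('disc',(0,0,100),(180,45,200),.035,60)):
    for ce,a,bb in blobs(im,B['side'],lo,hi,am): print(nm,ce.round(1),a,bb,ray('side',ce,z)[:2].round(4))
_,d=imaging.camera('side');P=cloud('side',d)
for x,y in((.4479,.0693),(.5475,.0776)):
    k=(np.hypot(P[...,0]-x,P[...,1]-y)<.03)&(P[...,2]>.013)&(P[...,2]<.06);print(k.sum(),P[k].mean(0).round(4) if k.any() else '')
"
```

```text
t 21.45 tcp [0.5084 0.2805 0.186 ] F [ 0.4  -0.85 -0.22] w 0.801 gf 0.0
cap [334.1 238.5] 16.0 [4.75 4.  ] [ 0.4936 -0.2059]
disc [333.7 254. ] 219.0 [18.5  14.75] [ 0.4922 -0.2111]
212 [0.4466 0.0677 0.0245]
201 [0.5459 0.0745 0.0241]
```

View pics/c6.png

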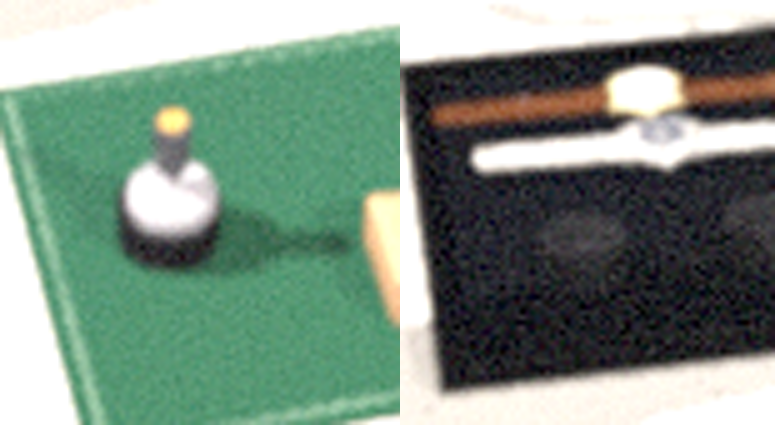

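The gauge is upright on die B. Both shallow dies stand flat on the felt: their tops are at z ≈ 0.0245 on the ring edge, against 0.027 nominal. The watches are undisturbed. There is time to check that the rod is still bottomed, with a gentle press on its head with shut fingers.

```bash
python3 -c "
from u import *
units([(.5,-.1,.16),(.493,-.207,.12),(.493,-.207,.082)])"
```

```text
t 21.55 tcp [0.5101 0.2746 0.1861] F [ 1.02 -0.72  0.71] w 0.799 gf 0.0
(0.5, -0.1, 0.16) [-0.7327 -0.158   0.0523] [0.0006 0.0004 0.0003]
(0.493, -0.207, 0.12) [-0.9404 -0.2112  0.1324] [0.0006 0.0004 0.0003]
(0.493, -0.207, 0.082) [-0.9404 -0.2113  0.2084] [0.0006 0.0004 0.0003]
```

>>> arm_command(
  targets=[
    [1,-0.12,-0.03,0,0,0,0],
    [1,-0.24,-0.05,0,0,0,0],
    [1,-0.36,-0.08,0,0,0,0],
    [1,-0.48,-0.11,0.02,0,0,0],
    [1,-0.6,-0.135,0.04,0,0,0],
    [1,-0.72,-0.16,0.06,0,0,0],
    [1,-0.84,-0.19,0.08,0,0,0],
    [1,-0.94,-0.211,0.1,0,0,0],
    [1,-0.94,-0.211,0.13,0,0,0],
    [1,-0.94,-0.211,0.17,0,0,0],
    [1,-0.94,-0.211,0.2,0,0,0],
    [1,-0.94,-0.211,0.2,0,0,0],
  ],
)

```text
clock: 23.05
tcp_pos: [0.4918, -0.2049, 0.0839]
eef_rot: [-2.003, -2.416, 0.001]
force: [0.9, -0.2, 0.4]
gripper_width: -0.002
grip_force: 0.0
```

>>> arm_command(
  targets=[
    [1,0,0,0.004,0,0,0],
    [1,0,0,0.008,0,0,0],
    [1,0,0,0.012,0,0,0],
    [1,0,0,0.012,0,0,0],
  ],
)

```text
clock: 23.55
tcp_pos: [0.4926, -0.2066, 0.0794]
eef_rot: [-2.007, -2.417, -0.0]
force: [0.1, -0.8, -0.6]
gripper_width: 0.001
grip_force: 0.0
```

>>> arm_command(
  targets=[
    [1,0,0,0.002,0,0,0],
    [1,0,0,0.003,0,0,0],
    [1,0,0,0.003,0,0,0],
  ],
)

```text
clock: 23.92
tcp_pos: [0.4926, -0.2066, 0.0778]
eef_rot: [-2.007, -2.416, -0.0]
force: [-0.3, 1.0, -0.3]
gripper_width: 0.001
grip_force: 0.0
```

>>> arm_command(
  targets=[
    [1,0,0,0.001,0,0,0],
    [1,0,0,0.002,0,0,0],
    [1,0,0,0.002,0,0,0],
  ],
)

```text
clock: 24.3
tcp_pos: [0.4926, -0.2066, 0.0769]
eef_rot: [-2.007, -2.416, -0.0]
force: [-1.2, 0.1, 0.3]
gripper_width: -0.004
grip_force: 0.0
```

>>> arm_command(
  targets=[
    [1,0,0,0.001,0,0,0],
    [1,0,0,0.002,0,0,0],
    [1,0,0,0.002,0,0,0],
  ],
)

```text
clock: 24.68
tcp_pos: [0.4928, -0.2068, 0.0761]
eef_rot: [2.007, 2.416, 0.0]
force: [-0.0, -0.6, 1.4]
gripper_width: 0.0
grip_force: 0.7
```

>>> arm_command(
  targets=[
    [1,0,0,0.001,0,0,0],
    [1,0,0,0.0015,0,0,0],
    [1,0,0,0.0015,0,0,0],
  ],
)

```text
clock: 25.05
tcp_pos: [0.4934, -0.2071, 0.0759]
eef_rot: [2.007, 2.415, 0.001]
force: [-0.6, 0.5, 5.5]
gripper_width: 0.004
grip_force: 2.8
```

Firm stop with the head top at z ≈ 0.076, so the travel is about 12 mm and the rod is bottomed. I'll back away and hand in.

>>> arm_command(
  targets=[
    [1,0,0,-0.02,0,0,0],
    [1,0,0,-0.1,0,0,0],
    [1,0,0,-0.2,0,0,0],
    [1,0,0,-0.25,0,0,0],
    [1,0,0,-0.25,0,0,0],
    [1,0,0,-0.25,0,0,0],
  ],
)

```text
clock: 25.8
tcp_pos: [0.4919, -0.2061, 0.1994]
eef_rot: [-2.006, -2.415, 0.0]
force: [-0.5, 0.0, 0.2]
gripper_width: 0.003
grip_force: 0.0
```

```bash
python3 -c "
from u import *
from m2 import *
im,_=imaging.camera('side')
for nm,lo,hi,z,am in(('cap',(15,110,90),(35,255,255),.077,3),('disc',(0,0,100),(180,45,200),.035,60)):
    for ce,a,bb in blobs(im,B['side'],lo,hi,am): print(nm,ce.round(1),a,ray('side',ce,z)[:2].round(4))
print(manip.finish_job())"
```

```text
cap [334.4 238.6] 18.0 [ 0.4942 -0.2063]
disc [318.7 227. ] 157.0 [ 0.4661 -0.1186]
disc [333.9 254. ] 221.0 [ 0.4925 -0.2109]
the job is handed in; nothing more can be done
None
```

The job is handed in at about 26 s, with no verdict returned: the middle die read about 12 mm deep and holds the bottomed gauge; I left the outer two unprobed, as only one is deep, and set them upright on the free felt.

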